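Lock the retaining bar over a glued plaque in the drying press

ROBOT

A 7-joint arm with a two-finger parallel gripper is mounted at the origin on the work surface. World frame = base frame: x ahead of the robot, y to its left, z up, the work surface at z = 0. Lengths are in m, angles in rad, forces in N, time in s.
With the tool pointing down it reaches from about 0.425 to 0.875 m from the base axis. Payload 4.7 kg.
Tool frame: the origin (TCP) lies between the finger pads; the fingertips stand 11 mm ahead of it and the grasp point (between the pads) lies 8 mm behind it; z points along the fingers, y is the line along which they close (so a half turn about z gives the same grasp; the last joint's range is limited). The gripper opens to 87 mm and grips with 3 to 60 N. Pads are 19 mm wide; open, the fingers measure 117 mm over their backs; the gripper's body (75 mm by 190 mm) begins 51 mm behind the grasp point.
Start: joints at [1.13, 0.321, -0.07, 1.45, 0.023, 1.371, -0.057], TCP at [0.286, -0.584, 0.234] pointing down, gripper open.
Joint ranges: [-2.86, 2.86], [-0.3, 2.09], [-1.38, 1.24], [0.06, 2.45], [-1.56, 4.7], [0.09, 2.05], [-2.69, 2.69]. Speed limits (rad/s): [2.57, 2.57, 3.14, 3.14, 3.14, 3.14, 3.14].

INTERFACE

Orientations are given as a rotation vector (axis times angle).
In Python, from bench import ctrl gives the robot as it stands. The module is installed in compiled form; this text tells all that it offers.
- The arm moves only by the shell command python3 -m inch 'ROWS' [FORCE]. ROWS is JSON, a list of rows, each an object with "slide": the shift along the tool's x, y, z scaled (see below), a list of three; "angular": the turn, a rotation vector about the tool's x, y, z scaled (see below), a list of three; "claw": the opening, from -1 (shut) to 1 (fully open). In form: [{"slide": [tx, ty, tz], "angular": [rx, ry, rz], "claw": claw}, ...]. A call has 1 to 10 rows; each row is the pose to reach, as a shift and turn from the pose commanded when the call began, along the tool's axes at that moment; what a row does not reach only later rows make up. The controller multiplies each number of a shift by 0.25 m and each number of a turn by 30 degrees. A row lasts 1/10 s, in which the tool goes at most 50 mm and 8.59 degrees, less where a joint would pass 70% of its speed; a pose out of reach is approached as far as the arm can. A call with a number of a shift or a turn outside -1 to 1 is refused whole. A call with a gripper value outside its range is refused whole. The fingers move at their own pace and stop on an object; FORCE is the grip in N (left out, the last holds). Time passes only in rows, so rows that repeat a pose let the fingers close. It gives the time, the measured TCP pose, the force, the opening and the grip force at its end, in the units of the state.
- ctrl.get_state(): the state, without advancing time (a new reading comes with each control period).
- ctrl.get_image(name): name is "scene" or "top" or "wrist"; returns a dict with "color" (384x512x3 uint8, red, green, blue), "depth" (384x512 float32, m along the optical axis (not along the pixel's ray), 0 where there is no reading), "camera_matrix" (3x3 intrinsics, pixels), "dist_coeffs" ([k1, k2, p1, p2, k3] as OpenCV has them; the pictures are not rectified), "extrinsics" (4x4, takes a point from camera to world coordinates); the wrist camera has in their place "tool_from_camera" (4x4, takes a point from camera to tool coordinates, whose origin is the TCP and whose axes are the flange's). Camera axes: x right, y up, looking along -z (the intrinsics and any distortion apply to the point x, -y, -z); pixel columns grow to the right and rows downward; lengths in m; the calibration is good to about 2 mm. A picture is of the moment at which its call begins: read the wrist's pose just before it.
- ctrl.close_job(): hands the job in; it is judged then, once.
Trained networks look in the newest picture that a camera, given by its name, has taken for a name from the list of things; names that differ only in an ending like _2 or _b are one class to them, and where a whole thing is asked for, a point or a joint stands for the part that bears it (a point fixed in the world has none). Each returns a list of dicts, best first, with "confidence" (0 to 1); they miss things now and then, are a little off and sometimes report something else, mostly with a low value. They report only what shows in the picture. A call takes as long as a camera call. They do not tell look-alikes from the thing itself.
- ctrl.find_in(query, camera): "bbox" ([centre column, centre row, width, height] in pixels, round what is visible of it).
- ctrl.outline_of(query, camera): "mask" (384x512 bool, what is visible of it) and "bbox" ([centre column, centre row, width, height] in pixels, round what is visible of it).
The state is a dict: "time": time; "joint_positions": joint angles; "qd": joint speeds; "joint_torque": joint torques, N m; "position": TCP position; "tool_rot": TCP orientation; "ft_force": force on the tool from outside, world axes, zero at the start; "torque": the same for the moment, N m; "grip_width": opening from 0.0 (shut) to 1.0 (fully open); "grip_force": force on a finger pad.
Only numpy, scipy, OpenCV 4.12 (cv2) and the standard library are available. Lean on these libraries where they do the work, as an engineer would, in place of code of your own. Each camera call takes 0.05 s, during which the arm holds its last target. There are 200 camera calls.

TASK

Take the wide metal bar out of the wooden rack by the end that sticks out and set it down on the green cutting mat. Then take it again by its middle, lower it gently (do not drop it) into the notches of both supports of the drying press so that it bridges the glued plaque with its ends about flush with the supports, and slide both steel keepers fully home over it. Do not shift the plaque, and leave the narrow bar and everything else on the table where they are.

Things in the scene. Friction and masses are not known exactly. Their poses are not given: they have to be found in the camera images.
- press: drying press, fixed: plywood base 260 x 130 x 12 mm with two wooden supports on it, 40 mm long (x), 130 wide (y), tops at z = 47, centred at x = -80 and +80; 120 mm between them, free but for the plaque. Each has an open-topped notch along x at y = 0. The seated bar runs along the press's x axis, its centre at (0, 0, 35). Origin: centre of the base's underside, z up.
- notch_a (a point): middle of the notch floor of the support at the press's x = -80, 26 mm above the table; the notch is 33 mm wide (y), 21 deep, 40 long (x)
- notch_b (a point): the same for the support at x = +80
- rack: dark wooden rack, fixed: block 28 mm high, x -55 to +115, y +-75, with two slots along x at y = -35 and +35, 32 mm wide, floor at z = 10, walls flush with the bars' tops. The last 45 mm of each bar stick out at the -x end (x -100 to -55), 10 mm above the table. One slot holds the wide bar, the other the narrow one. Origin: on the underside, under the middle of the bars.
- mat: green cutting mat, fixed: 280 (x) x 140 (y) x 3 mm, empty. Origin: centre of its underside.
- bar: wide aluminium bar, loose, 200 (x) x 28 (y) x 18 (z) mm, plain and symmetric. Origin: centre of its underside; x along its length, z up.
- bar_mid (a point): the centre of the wide bar (middle of its length, width and thickness)
- strip: narrow aluminium bar in the rack's other slot, loose, 200 x 14 x 18 mm; leave it. Origin: centre of its underside, x along its length.
- plaque: glued wooden plaque lying loose on the press's base between the supports, 100 (x) x 85 (y) x 10 mm, so its top is 4 mm below the seated bar. Origin: centre of its underside.
- keeper_a (a joint): keeper on the support at the press's x = -80: steel slide plate 22 (x) x 42 (y) x 5 mm with an upright round knob, 14 mm diameter, 26 high. 0 = parked at the press's y = +45, notch open; it moves along -y; 0.045 = fully home over the notch (y = 0). Slight friction.
- keeper_a_knob (a point): on the axis of keeper_a's knob, 11 mm below the knob's top (press z = 67.5; knob spans z 52.5 to 78.5)
- keeper_b (a joint): the same keeper on the support at the press's x = +80, but parked at y = -45 at 0; it moves along the press's +y as it closes, 0.045 = fully home at y = 0.
- keeper_b_knob (a point): on the axis of keeper_b's knob, 11 mm below its top
- glue: white glue bottle, 44 mm diameter, 110 high; leave it. Origin: centre of underside.
- pot: yellow paint pot, 52 mm diameter, 50 high; leave it. Origin: centre of underside.
- pot2: orange paint pot, same size; leave it. Origin: centre of underside.
- tape: cardboard roll core, 80 mm diameter, 20 high, lying flat; leave it. Origin: centre of underside.
- brush: paint brush lying along its x axis, beyond the work; leave it.
Things that resemble listed ones, but are neither listed nor needed, are in the scene too. Leave any blue, pink or purple look-alike of the bar alone.

How it is judged:
By the outcome, as a careful person would: the job done as asked, in the order asked, and still so for the second after the job is handed in, with the robot touching nothing.
It also fails if it takes over 72 s, if anything falls off the work surface, if the arm or the gripper's body presses on something with over 40 N, if the wrist force passes 120 N, or if a joint passes its speed limit or range.

## Working session

There is one attempt and no reset: what is moved stays moved. The work goes in short steps, Python scripts to look and compute and a shell command to move; the robot and the scene stay as the last step left them, time stands still between calls to the robot, and variables do not carry over. Pictures are saved under pics/ and viewed, at most 10 in all, crops included, and the job is handed in when it is done.

```bash
mkdir -p pics
cat > h.py <<'E'
import numpy as np, cv2
from scipy.spatial.transform import Rotation as R
from bench import ctrl
def save(im,n,crop=None,s=1):
    c=im["color"][...,::-1]
    if crop: c=c[crop[1]:crop[3],crop[0]:crop[2]]
    cv2.imwrite("pics/"+n,cv2.resize(c,None,fx=s,fy=s,interpolation=cv2.INTER_CUBIC))
def T(im,st=None):
    if "extrinsics" in im: return np.array(im["extrinsics"])
    M=np.eye(4); M[:3,:3]=R.from_rotvec(st["tool_rot"]).as_matrix(); M[:3,3]=st["position"]
    return M@np.array(im["tool_from_camera"])
def cloud(im,st=None):
    "HxWx3 world points"
    d=im["depth"];h,w=d.shape
    u,v=np.meshgrid(np.arange(w),np.arange(h))
    p=cv2.undistortPoints(np.stack([u,v],-1).reshape(-1,1,2).astype(float),np.array(im["camera_matrix"]),np.array(im["dist_coeffs"])).reshape(h,w,2)
    P=np.stack([p[...,0]*d,-p[...,1]*d,-d],-1)
    M=T(im,st); P=P@M[:3,:3].T+M[:3,3]; P[d<=0]=np.nan
    return P
E
python3 - <<'E'
from h import *
st=ctrl.get_state(); print({k:np.round(v,4) for k,v in st.items()})
print(R.from_rotvec(st["tool_rot"]).as_matrix().round(3))
a=ctrl.get_image("scene"); b=ctrl.get_image("top")
cv2.imwrite("pics/t0.png",b["color"][...,::-1].repeat(1,0)); save(a,"s0.png")
P=cloud(b)
for q in ["press","rack","mat","bar","strip","plaque","keeper_a","glue","pot","tape","brush"]:
    for r in ctrl.outline_of(q,"top"):
        m=r["mask"]; X=P[m]; X=X[~np.isnan(X[:,0])]
        if len(X)==0: print(q,"nodepth");continue
        c=cv2.minAreaRect((X[:,:2]*1000).astype(np.float32))
        print(q,round(r["confidence"],2),np.round(r["bbox"]),"z",np.round(np.percentile(X[:,2],[5,50,95])*1000),"rect",np.round(c[0]),np.round(c[1]),round(c[2]))
E
```

```text
{'time': np.float64(0.0), 'joint_positions': array([ 1.1301,  0.3218, -0.0701,  1.4516,  0.0226,  1.3708, -0.0569]), 'qd': array([ 0.0007,  0.0001,  0.0008, -0.0013, -0.    , -0.0001,  0.0023]), 'joint_torque': array([ 0.00000e+00, -4.91295e+01, -4.03800e-01, -3.12527e+01,
       -6.37000e-02,  4.36000e-02,  2.00000e-04]), 'position': array([ 0.2852, -0.5835,  0.2325]), 'tool_rot': array([-3.059e+00, -7.079e-01,  8.000e-04]), 'ft_force': array([-0.361 ,  0.1069, -0.1458]), 'torque': array([-0.0112,  0.0118,  0.0124]), 'grip_force': np.float64(0.0), 'grip_width': np.float64(1.0027)}
[[ 0.898  0.439 -0.001]
 [ 0.439 -0.898  0.002]
 [-0.    -0.002 -1.   ]]
press 0.7 [360. 167.  54.  91.] z [ 9. 18. 54.] rect [ 552. -282.] [263. 144.] 0
rack 0.73 [266. 149.  63.  63.] z [ 8. 28. 34.] rect [606. -17.] [180. 158.] 7
mat 0.56 [172. 167.  52.  92.] z [-1.  4.  9.] rect [558. 258.] [281. 143.] 1
bar 0.96 [243. 242.  75.  24.] z [14. 19. 24.] rect [338.  61.] [ 31. 204.] 9
bar 0.87 [149. 308.  70.  38.] z [12. 19. 24.] rect [165. 307.] [ 31. 200.] 25
bar 0.79 [281. 158.  17.  71.] z [24. 29. 34.] rect [574. -56.] [200.  29.] 7
strip 0.82 [256. 164.  15.  68.] z [24. 29. 34.] rect [567.  15.] [198.  16.] 7
plaque 0.87 [358. 164.  34.  38.] z [17. 22. 27.] rect [ 555. -280.] [ 87. 103.] 89
keeper_a 0.44 [348. 191.  20.   4.] z [50. 56. 81.] rect [ 472. -234.] [21. 40.] 9
glue 0.51 [427. 193.  24.  14.] z [ 17.  74. 112.] rect [ 461. -458.] [44. 35.] 15
pot 0.76 [310.  97.  19.  21.] z [18. 50. 56.] rect [ 745. -149.] [46. 47.] 2
tape 0.6 [101. 177.  31.  30.] z [ 2. 19. 25.] rect [528. 463.] [84. 77.] 35
brush 0.82 [260.  87.  65.  18.] z [13. 20. 24.] rect [783.   1.] [195.  41.] 84
```

View pics/t0.png

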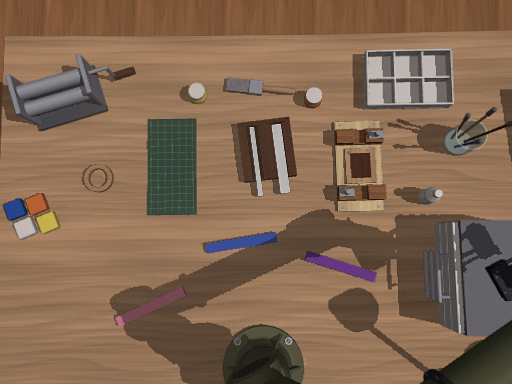

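View pics/s0.png

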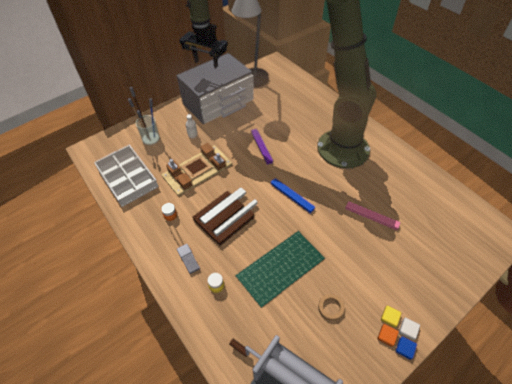

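The candidates for the wide bar in the top picture are:
- Blue bar at (243,242)
- Pink bar at (149,308)
- Purple bar at (340,266)
- Aluminium wide bar at (281,158), in the rack
- Aluminium narrow bar at (256,164), in the rack

The one at (281,158) fits: bare metal, in the rack, about 29 mm wide, with its end sticking out towards the robot. I'll confirm it with a wrist crop.

```bash
cat >> h.py <<'E'
def goal(x,y,z,yaw):
    "print slide/angular numbers from the measured pose to TCP x,y,z (m), tool down, tool x at yaw (deg)"
    st=ctrl.get_state(); A=R.from_rotvec(st["tool_rot"]).as_matrix(); c,s=np.cos(np.radians(yaw)),np.sin(np.radians(yaw))
    B=np.array([[c,s,0],[s,-c,0],[0,0,-1.]])
    d=A.T@(np.array([x,y,z])-st["position"]); w=R.from_matrix(A.T@B).as_rotvec(degrees=True)
    print("slide",(d/.25).round(4),"mm",(d*1000).round(1),"ang",(w/30).round(4),"deg",w.round(2))
    print("state t",round(st["time"],2),"pos",np.round(st["position"],4),"F",np.round(st["ft_force"],1),"w",round(st["grip_width"],3),"gf",round(st["grip_force"],1))
E
python3 - <<'E'
from h import *
st=ctrl.get_state()
print(np.array(ctrl.get_image("wrist")["tool_from_camera"]).round(3))
goal(.46,-.28,.33,7)
goal(.5,-.04,.33,7)
E
```

```text
[[-0.001  0.968  0.25   0.068]
 [ 1.     0.     0.001  0.   ]
 [ 0.     0.25  -0.968 -0.15 ]
 [ 0.     0.     0.     1.   ]]
slide [ 1.1611 -0.7857 -0.3856] mm [ 290.3 -196.4  -96.4] ang [4.000e-04 0.000e+00 6.352e-01] deg [1.000e-02 0.000e+00 1.906e+01]
state t 0.7 pos [ 0.2855 -0.584   0.2336] F [0.1 0.5 0.4] w 0.996 gf 0.0
slide [ 1.7266 -1.5778 -0.3858] mm [ 431.6 -394.5  -96.4] ang [4.000e-04 0.000e+00 6.352e-01] deg [1.000e-02 0.000e+00 1.906e+01]
state t 0.7 pos [ 0.2855 -0.584   0.2336] F [0.1 0.5 0.4] w 0.996 gf 0.0
```

```bash
python3 -m inch '[{"slide":[0.96,-0.59,-0.386],"angular":[0,0,0],"claw":1},{"slide":[0.96,-0.59,-0.386],"angular":[0,0,0],"claw":1},{"slide":[0.96,-0.59,-0.386],"angular":[0,0,0],"claw":1},{"slide":[0.96,-0.59,-0.386],"angular":[0,0,0],"claw":1},{"slide":[0.96,-0.59,-0.386],"angular":[0,0,0],"claw":1},{"slide":[0.96,-0.59,-0.386],"angular":[0,0,0],"claw":1},{"slide":[0.96,-0.59,-0.386],"angular":[0,0,0],"claw":1}]' && python3 -m inch '[{"slide":[0.6,0,0],"angular":[0,0,0.635],"claw":1},{"slide":[0.6,0,0],"angular":[0,0,0.635],"claw":1},{"slide":[0.6,0,0],"angular":[0,0,0.635],"claw":1},{"slide":[0.6,0,0],"angular":[0,0,0.635],"claw":1},{"slide":[0.6,0,0],"angular":[0,0,0.635],"claw":1},{"slide":[0.6,0,0],"angular":[0,0,0.635],"claw":1}]'
cat >> h.py <<'E'
def look(cam,qs,name=None,crop=None,s=1):
    st=ctrl.get_state(); im=ctrl.get_image(cam); P=cloud(im,st)
    if name: save(im,name,crop,s)
    for q in qs:
        for r in ctrl.outline_of(q,cam):
            m=cv2.erode(r["mask"].astype(np.uint8),np.ones((3,3)))>0; X=P[m]; X=X[~np.isnan(X[:,0])]
            if len(X)<5: continue
            zm=np.median(X[:,2]); Y=X[abs(X[:,2]-zm)<.004]
            c=cv2.minAreaRect((Y[:,:2]*1000).astype(np.float32))
            print(q,round(r["confidence"],2),np.round(r["bbox"]),"z",np.round(np.percentile(X[:,2],[5,50,95])*1000,1),"rect",np.round(c[0],1),np.round(c[1],1),round(c[2],1))
    return st,im,P
E
python3 - <<'E'
from h import *
st,im,P=look("wrist",["press","plaque","keeper_a","bar","rack"],"w1.png")
np.savez("w1.npz",P=P,c=im["color"])
goal(.62,-.04,.33,7)
E
```

```text
time: 1.4
position: [0.4423, -0.3388, 0.3334]
tool_rot: [3.054, 0.727, 0.01]
ft_force: [-0.1, -0.2, 0.2]
grip_width: 1.0
grip_force: 0.0
time: 2.0
position: [0.57, -0.2816, 0.3298]
tool_rot: [3.135, 0.19, -0.002]
ft_force: [0.1, -0.6, -1.1]
grip_width: 1.005
grip_force: 0.0
press 0.67 [258. 154. 110. 176.] z [10.3 24.8 52.1] rect [ 549.  -262.3] [202.  118.4] 16.7
press 0.27 [178.  15.  46.  29.] z [18.  48.4 50.7] rect [ 737.8 -152.9] [23. 43.] 6.1
plaque 0.93 [260. 163.  65.  78.] z [18.4 20.5 22.5] rect [ 552.7 -281.5] [97.4 82. ] 1.9
keeper_a 0.57 [219. 222.  28.  19.] z [50.8 52.4 78.1] rect [ 474. -236.] [17.4 37.7] 1.6
bar 0.82 [103. 127.  40. 147.] z [25.7 27.4 28.9] rect [575.4 -55.5] [195.5  28.2] 6.8
bar 0.69 [171. 302.  51.  18.] z [ 4.9 16.3 18.3] rect [ 301.  -155.4] [19.1 62.6] 4.9
bar 0.31 [ 58. 128.  31. 140.] z [15.3 26.6 28.6] rect [568.6   9.9] [197.1  23.8] 7.2
bar 0.26 [298. 109.  35.  18.] z [50.6 52.2 78.6] rect [ 634.4 -320.9] [19.5 39.5] 1.4
rack 0.9 [ 77. 107. 122. 126.] z [13.9 27.2 28.8] rect [601.4 -16.2] [168.8 151.9] 6.6
slide [ 0.3135 -0.9335  0.0013] mm [  78.4 -233.4    0.3] ang [ 0.0015 -0.0003 -0.003 ] deg [ 0.04 -0.01 -0.09]
state t 2.3 pos [ 0.5703 -0.2811  0.3305] F [ 0.8 -0.1  0.6] w 1.002 gf 0.0
```

View pics/w1.png

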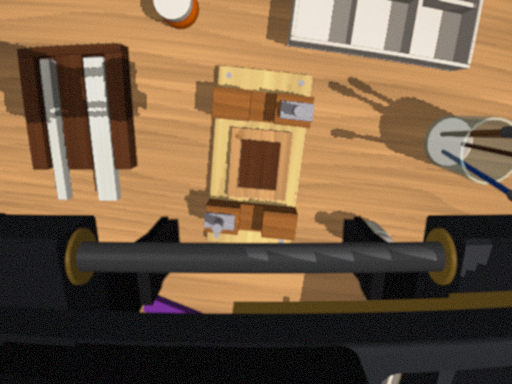

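The wrist view shows the press at (260,150), with keepers at (219,222) and (296,109). The rack is on the left; the wide metal bar is at (103,127) with its end sticking out at (107,195), and the narrow strip is at (58,128). I'll fit the press pose next and crop the bar.

Run:
```python
from h import *
from scipy.optimize import minimize
d=np.load("w1.npz"); P=d["P"]; 
cv2.imwrite("pics/c1.png",cv2.resize(np.ascontiguousarray(d["c"][30:220,10:320,::-1]),None,fx=2.5,fy=2.5,interpolation=cv2.INTER_CUBIC))
X=P.reshape(-1,3); X=X[~np.isnan(X[:,0])]*1000
S=X[(abs(X[:,2]-46)<2.5)&(abs(X[:,0]-553)<120)&(abs(X[:,1]+280)<80)]
print(len(S),S[:,2].mean())
def loc(p,Q):
    c,s=np.cos(p[2]),np.sin(p[2]); D=Q[:,:2]-p[:2]; return np.stack([D@[c,s],D@[-s,c]],1)
def inside(p):
    q=loc(p,S); ax=abs(abs(q[:,0])-80)-20; ay=abs(q[:,1])-65; n=16.5-abs(q[:,1])
    return np.mean(np.clip(np.maximum(np.maximum(ax,ay),n),0,8)**1)
best=min((minimize(inside,[554+a,-279+b,np.radians(t)],method="Nelder-Mead") for a in(-4,0,4) for b in(-4,0,4) for t in(0,2)),key=lambda r:r.fun)
p=best.x; print("press",p[:2],np.degrees(p[2]),best.fun)
q=loc(p,S)
for sx in(-1,1):
    m=np.sign(q[:,0])==sx; k=q[m]
    print(sx,"x",np.percentile(k[:,0],[1,99]).round(1),"y",np.percentile(k[:,1],[1,99]).round(1),"notch",np.percentile(k[k[:,1]<0,1],99).round(1),np.percentile(k[k[:,1]>0,1],1).round(1))
K=X[(X[:,2]>73)&(X[:,2]<83)&(abs(X[:,0]-553)<120)&(abs(X[:,1]+280)<80)]
kl=loc(p,K)
for sx in(-1,1):
    m=np.sign(kl[:,0])==sx; print("knob",m.sum(),K[m].mean(0).round(1),kl[m].mean(0).round(1))
B=X[(abs(X[:,2]-16)<7)&(abs(loc(p,X)[:,0])<58)&(abs(loc(p,X)[:,1])<64)]
```

```text
3148 46.27235101740982
press [ 553.62387779 -277.56675781] 0.945402913798686 0.002133416296508914
-1 x [-98.7 -60.5] y [-64.1  63.5] notch -17.0 16.7
1 x [60.  99.9] y [-63.6  64.2] notch -17.0 16.9
knob 90 [ 474.3 -235.1   77.4] [-78.7  43.8]
knob 107 [ 634.3 -320.8   77.7] [ 80.  -44.6]
```

View pics/c1.png

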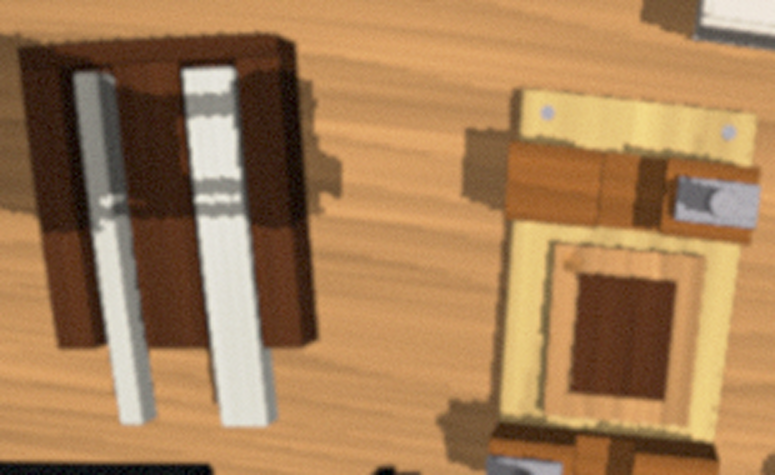

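The crop confirms it: the wide bare-metal bar is the right one in the rack, with its end protruding at the bottom (crop (247,400)). The narrow bar is the left one. I'll go above the protruding end.

Run:
```python
from h import *
goal(.501,-.0645,.12,6.8)
```

```text
slide [-0.1709 -0.8941  0.8412] mm [ -42.7 -223.5  210.3] ang [ 0.0015 -0.0003  0.0036] deg [ 0.04 -0.01  0.11]
state t 2.3 pos [ 0.5703 -0.2811  0.3305] F [ 0.8 -0.1  0.6] w 1.002 gf 0.0
```

```bash
python3 -m inch '[{"slide":[-0.171,-0.894,0.2],"angular":[0,0,0],"claw":0.15},{"slide":[-0.171,-0.894,0.2],"angular":[0,0,0],"claw":0.15},{"slide":[-0.171,-0.894,0.2],"angular":[0,0,0],"claw":0.15},{"slide":[-0.171,-0.894,0.2],"angular":[0,0,0],"claw":0.15},{"slide":[-0.171,-0.894,0.2],"angular":[0,0,0],"claw":0.15},{"slide":[-0.171,-0.894,0.841],"angular":[0,0,0],"claw":0.15},{"slide":[-0.171,-0.894,0.841],"angular":[0,0,0],"claw":0.15},{"slide":[-0.171,-0.894,0.841],"angular":[0,0,0],"claw":0.15},{"slide":[-0.171,-0.894,0.841],"angular":[0,0,0],"claw":0.15},{"slide":[-0.171,-0.894,0.841],"angular":[0,0,0],"claw":0.15}]' | head -3
python3 - <<'E'
from h import *
st,im,P=look("wrist",["bar"],"w2.png")
X=P.reshape(-1,3)*1000; X=X[~np.isnan(X[:,0])]
goal(.501,-.0645,.016,6.8)
E
```

```text
time: 3.3
position: [0.5003, -0.0637, 0.119]
tool_rot: [-3.135, -0.191, 0.005]
bar 0.98 [261. 112.  44. 224.] z [26.2 27.4 28.5] rect [556.5 -57. ] [162.2  26.7] 6.7
slide [-0.0105  0.0009  0.425 ] mm [ -2.6   0.2 106.2] ang [ 0.0021 -0.0069  0.0061] deg [ 0.06 -0.21  0.18]
state t 3.4 pos [ 0.5032 -0.0639  0.1223] F [-0.9  0.5  0.3] w 0.574 gf 0.0
```

View pics/w2.png

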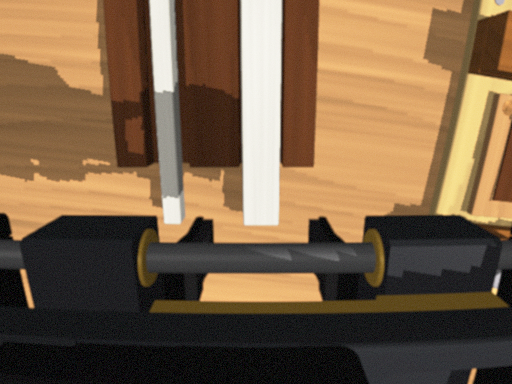

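The protruding end lies between the fingers (end at (261,225), centre column 261 vs finger midpoint about 261). I'll descend and grip.

```bash
python3 -m inch '[{"slide":[-0.01,0,0.15],"angular":[0,0,0],"claw":0.15},{"slide":[-0.01,0,0.28],"angular":[0,0,0],"claw":0.15},{"slide":[-0.01,0,0.36],"angular":[0,0,0],"claw":0.15},{"slide":[-0.01,0,0.4],"angular":[0,0,0],"claw":0.15},{"slide":[-0.01,0,0.425],"angular":[0,0,0],"claw":0.15},{"slide":[-0.01,0,0.425],"angular":[0,0,0],"claw":0.15}]' | head -4
python3 - <<'E'
from h import *
goal(.501,-.064,.016,6.8)
E
```

```text
time: 4.0
position: [0.5001, -0.064, 0.0146]
tool_rot: [3.135, 0.192, 0.003]
ft_force: [0.2, 0.0, 0.7]
slide [ 0.0038  0.0003 -0.0056] mm [ 0.9  0.1 -1.4] ang [ 0.0013 -0.0034  0.0066] deg [ 0.04 -0.1   0.2 ]
state t 4.0 pos [ 0.5001 -0.064   0.0146] F [0.2 0.  0.7] w 0.573 gf 0.0
```

```bash
python3 -m inch '[{"slide":[0,0,-0.004],"angular":[0,0,0],"claw":-0.2},{"slide":[0,0,-0.004],"angular":[0,0,0],"claw":-0.5},{"slide":[0,0,-0.004],"angular":[0,0,0],"claw":-1},{"slide":[0,0,-0.004],"angular":[0,0,0],"claw":-1},{"slide":[0,0,-0.004],"angular":[0,0,0],"claw":-1},{"slide":[0,0,-0.004],"angular":[0,0,0],"claw":-1},{"slide":[0,0,-0.004],"angular":[0,0,0],"claw":-1}]' 60
python3 -m inch '[{"slide":[0,0,-0.02],"angular":[0,0,0],"claw":-1},{"slide":[0,0,-0.04],"angular":[0,0,0],"claw":-1},{"slide":[0,0,-0.06],"angular":[0,0,0],"claw":-1},{"slide":[0,0,-0.08],"angular":[0,0,0],"claw":-1},{"slide":[0,0,-0.1],"angular":[0,0,0],"claw":-1},{"slide":[0,0,-0.14],"angular":[0,0,0],"claw":-1},{"slide":[0,0,-0.2],"angular":[0,0,0],"claw":-1},{"slide":[0,0,-0.28],"angular":[0,0,0],"claw":-1},{"slide":[0,0,-0.36],"angular":[0,0,0],"claw":-1},{"slide":[0,0,-0.36],"angular":[0,0,0],"claw":-1}]'
cat >> h.py <<'E'
def fit(P,box,zr):
    "top plane fit of points in world box (mm) x0,x1,y0,y1 within z range: centre, axis yaw, slope along the axis"
    X=P.reshape(-1,3)*1000; X=X[~np.isnan(X[:,0])]
    X=X[(X[:,0]>box[0])&(X[:,0]<box[1])&(X[:,1]>box[2])&(X[:,1]<box[3])&(X[:,2]>zr[0])&(X[:,2]<zr[1])]
    c=cv2.minAreaRect(X[:,:2].astype(np.float32)); a=np.linalg.lstsq(np.c_[X[:,:2],np.ones(len(X))],X[:,2],rcond=None)[0]
    print(len(X),"rect",np.round(c[0],1),np.round(c[1],1),round(c[2],2),"slope x,y deg",np.degrees(a[:2]).round(2),"zmed",np.median(X[:,2]).round(1))
E
python3 - <<'E'
from h import *
st,im,P=look("wrist",["bar"])
look("top",["bar"])
r=ctrl.outline_of("bar","wrist")
if r:
    X=P[r[0]["mask"]]*1000; X=X[~np.isnan(X[:,0])]; print("slope",np.degrees(np.polyfit(X[:,0],X[:,2],1)[0]))
goal(.483,.258,.25,.5)
E
```

```text
time: 4.7
position: [0.4993, -0.0639, 0.015]
tool_rot: [3.135, 0.192, 0.001]
ft_force: [-1.1, -0.7, 5.8]
grip_width: 0.312
grip_force: 60.0
time: 5.7
position: [0.5013, -0.064, 0.1078]
tool_rot: [3.134, 0.192, 0.009]
ft_force: [0.6, -0.4, -1.4]
grip_width: 0.316
grip_force: 60.0
bar 0.89 [261. 151.  73. 302.] z [118.9 120.  121. ] rect [543.5 -59.1] [131.2  27.3] 6.8
bar 0.84 [349. 268.  56.  29.] z [14.1 19.  23.5] rect [ 264.  -238.9] [148.1  22.6] 71.3
bar 0.82 [240. 242.  71.  16.] z [14.6 19.  23.7] rect [336.6  64.6] [ 26.3 178.6] 7.9
bar 0.66 [278. 127.  10.  22.] z [113.7 118.5 122.2] rect [644.6 -44.5] [46.5 20.6] 6.6
bar 0.6 [149. 306.  68.  38.] z [14.6 19.1 24.2] rect [165.5 305.2] [ 22.6 195. ] 24.4
slope 0.010203423687313147
slide [ 0.0966 -1.2849 -0.586 ] mm [  24.2 -321.2 -146.5] ang [-0.001   0.0042  0.217 ] deg [-0.03  0.13  6.51]
state t 5.95 pos [ 0.4979 -0.0637  0.1033] F [ 0.3 -0.1 -0.8] w 0.314 gf 60.0
```

The bar is held level. I'll carry it over to the mat.

```bash
python3 -m inch '[{"slide":[0.05,-0.1,-0.08],"angular":[0,0,0],"claw":-1},{"slide":[0.05,-0.24,-0.08],"angular":[0,0,0],"claw":-1},{"slide":[0.05,-0.38,-0.08],"angular":[0,0,0.1],"claw":-1},{"slide":[0.05,-0.52,-0.08],"angular":[0,0,0.2],"claw":-1},{"slide":[0.05,-0.64,-0.08],"angular":[0,0,0.217],"claw":-1},{"slide":[0.05,-0.64,-0.08],"angular":[0,0,0.217],"claw":-1}]' | head -3;  python3 -m inch '[{"slide":[0,-0.14,0],"angular":[0,0,0],"claw":-1},{"slide":[0,-0.28,0],"angular":[0,0,0],"claw":-1},{"slide":[0,-0.42,0],"angular":[0,0,0],"claw":-1},{"slide":[0,-0.56,0],"angular":[0,0,0],"claw":-1},{"slide":[0,-0.64,0],"angular":[0,0,0],"claw":-1},{"slide":[0,-0.64,0],"angular":[0,0,0],"claw":-1},{"slide":[0,-0.64,0],"angular":[0,0,0],"claw":-1}]' |head -4
python3 - <<'E'
from h import *
st,im,P=look("wrist",["bar","mat"])
r=ctrl.outline_of("bar","wrist")
if r:
    X=P[r[0]["mask"]]*1000; X=X[~np.isnan(X[:,0])]; print("slope",np.degrees(np.polyfit(X[:,0],X[:,2],1)[0]))
look("top",["mat","bar"])
goal(.483,.258,.02,.5)
E
```

```text
time: 6.55
position: [0.4901, 0.102, 0.1238]
tool_rot: [-3.139, -0.026, 0.003]
time: 7.25
position: [0.4901, 0.2556, 0.1234]
tool_rot: [3.14, 0.014, -0.003]
ft_force: [-0.5, -0.2, -1.8]
bar 0.58 [260. 150.  71. 299.] z [134.  135.2 136.3] rect [532.5 255.3] [132.1  27.6] 0.7
mat 0.71 [259. 122. 180. 244.] z [1.2 2.3 3.5] rect [538.2 256.7] [197.6 141.7] 0.4
slope -0.41626768079268334
mat 0.78 [169. 168.  49.  95.] z [-0.7  4.5  9.4] rect [559.3 257.9] [270.7 136.9] 0.5
mat 0.24 [360. 165.  32.  36.] z [17.2 22.2 27.6] rect [ 551.3 -280.6] [93.6 79.2] 2.7
bar 0.79 [339. 266.  72.  34.] z [15.2 19.3 24.1] rect [ 269.9 -217.6] [194.9  21.6] 72.4
bar 0.74 [149. 308.  68.  35.] z [14.4 19.  24.6] rect [163.4 308.2] [ 25.  188.1] 24.8
bar 0.58 [166. 143.  13.  48.] z [132.8 137.5 141.4] rect [601.8 252.3] [ 26.2 120.2] 88.7
bar 0.56 [247. 240.  61.  16.] z [14.5 19.3 24.2] rect [338.3  45.9] [ 24.2 167.6] 9.2
slide [-0.0307 -0.0104  0.418 ] mm [ -7.7  -2.6 104.5] ang [ 0.001  -0.0003 -0.0029] deg [ 0.03 -0.01 -0.09]
state t 7.6 pos [0.4907 0.2555 0.1245] F [-0.1 -0.4 -1.6] w 0.314 gf 60.0
```

The tips hang about 5 mm below the bar, because it sat raised in the rack. I'll pitch the bar slightly so its far end touches first, then ease the grip off so it doesn't drop.

```bash
python3 -m inch '[{"slide":[-0.03,-0.01,0.1],"angular":[0,-0.045,0],"claw":-1},{"slide":[-0.03,-0.01,0.2],"angular":[0,-0.045,0],"claw":-1},{"slide":[-0.03,-0.01,0.29],"angular":[0,-0.045,0],"claw":-1},{"slide":[-0.03,-0.01,0.35],"angular":[0,-0.045,0],"claw":-1},{"slide":[-0.03,-0.01,0.39],"angular":[0,-0.045,0],"claw":-1},{"slide":[-0.03,-0.01,0.41],"angular":[0,-0.045,0],"claw":-1},{"slide":[-0.03,-0.01,0.422],"angular":[0,-0.045,0],"claw":-1},{"slide":[-0.03,-0.01,0.43],"angular":[0,-0.045,0],"claw":-1},{"slide":[-0.03,-0.01,0.43],"angular":[0,-0.045,0],"claw":-1}]'
```

```text
time: 8.5
position: [0.4832, 0.2591, 0.0174]
tool_rot: [-3.141, -0.014, 0.036]
ft_force: [0.4, 0.6, -1.9]
grip_width: 0.319
grip_force: 60.0
```

```bash
python3 -m inch '[{"slide":[0,0,0.004],"angular":[0,0,0],"claw":-1},{"slide":[0,0,0.008],"angular":[0,0,0],"claw":-1},{"slide":[0,0,0.008],"angular":[0,0,0],"claw":-1}]'
python3 - <<'E'
from h import *
st,im,P=look("wrist",["bar"])
r=ctrl.outline_of("bar","wrist")
X=P[r[0]["mask"]]*1000; X=X[~np.isnan(X[:,0])]; f=np.polyfit(X[:,0],X[:,2],1); print("slope",np.degrees(f[0]),"top at end",np.polyval(f,[483,658]))
E
```

```text
time: 8.8
position: [0.4829, 0.2589, 0.0151]
tool_rot: [3.141, 0.014, -0.037]
ft_force: [-0.3, -0.1, -1.5]
grip_width: 0.313
grip_force: 60.0
bar 0.63 [260. 151.  77. 303.] z [23.8 25.6 27.7] rect [525.6 258.8] [131.6  27.7] 0.8
bar 0.22 [265. 150. 303. 301.] z [1.3 2.4 3.4] rect [520.6 257.2] [156.1 139.9] 0.4
slope -1.636740795875158 top at end [27.18980702 22.19066674]
```

```bash
python3 -m inch '[{"slide":[0,0,0.002],"angular":[0,-0.01,0],"claw":-1},{"slide":[0,0,0.004],"angular":[0,-0.015,0],"claw":-1},{"slide":[0,0,0.004],"angular":[0,-0.015,0],"claw":-1}]'
python3 -m inch '[{"slide":[0,0,0],"angular":[0,0,0],"claw":-1},{"slide":[0,0,0],"angular":[0,0,0],"claw":-1},{"slide":[0,0,0],"angular":[0,0,0],"claw":-1}]' 8
python3 -m inch '[{"slide":[0,0,0],"angular":[0,0,0],"claw":-1},{"slide":[0,0,0],"angular":[0,0,0],"claw":-1},{"slide":[0,0,0],"angular":[0,0,0],"claw":-1}]' 3
python3 - <<'E'
from h import *
st,im,P=look("wrist",["bar"])
r=ctrl.outline_of("bar","wrist")
X=P[r[0]["mask"]]*1000; X=X[~np.isnan(X[:,0])]; f=np.polyfit(X[:,0],X[:,2],1); print("slope",np.degrees(f[0]),"top at end",np.polyval(f,[483,658]))
E
```

```text
time: 9.25
position: [0.4828, 0.2591, 0.0146]
tool_rot: [3.141, 0.014, -0.05]
ft_force: [-2.9, -0.8, 4.6]
grip_width: 0.314
grip_force: 63.3
time: 9.55
position: [0.4829, 0.259, 0.0146]
tool_rot: [3.141, 0.014, -0.049]
ft_force: [-2.4, -1.3, 5.9]
grip_width: 0.321
grip_force: 12.5
time: 9.85
position: [0.4829, 0.2591, 0.0146]
tool_rot: [3.141, 0.014, -0.049]
ft_force: [-3.0, -1.5, 6.1]
grip_width: 0.321
grip_force: 7.6
bar 0.77 [262. 150.  69. 301.] z [22.6 24.7 27.4] rect [525.8 259.1] [131.5  27.3] 0.4
slope -2.115738480258685 top at end [26.78358916 20.3214337 ]
```

```bash
python3 -m inch '[{"slide":[0,0,0],"angular":[0,0,0],"claw":-0.35},{"slide":[0,0,0],"angular":[0,0,0],"claw":-0.32},{"slide":[0,0,0],"angular":[0,0,0],"claw":-0.28},{"slide":[0,0,0],"angular":[0,0,0],"claw":-0.1},{"slide":[0,0,0],"angular":[0,0,0],"claw":0.15},{"slide":[0,0,0],"angular":[0,0,0],"claw":0.15}]'
python3 -m inch '[{"slide":[0,0,-0.1],"angular":[0,0.06,0],"claw":0.15},{"slide":[0,0,-0.25],"angular":[0,0.06,0],"claw":0.15},{"slide":[0,0,-0.4],"angular":[0,0.06,0],"claw":0.15},{"slide":[0.15,0,-0.55],"angular":[0,0.06,0],"claw":0.15},{"slide":[0.32,0,-0.55],"angular":[0,0.06,0],"claw":0.15},{"slide":[0.32,0,-0.55],"angular":[0,0.06,0],"claw":0.15}]' | head -3
python3 - <<'E'
from h import *
st,im,P=look("wrist",["bar","mat"],"w3.png")
r=ctrl.outline_of("bar","wrist")
X=P[r[0]["mask"]]*1000; X=X[~np.isnan(X[:,0])]; f=np.polyfit(X[:,0],X[:,2],1); print("slope",np.degrees(f[0]),"top at end",np.polyval(f,[483,658]))
look("top",["bar"])
goal(.558,.259,.1,.5)
E
```

```text
time: 10.6
position: [0.4837, 0.2597, 0.0146]
tool_rot: [-3.14, -0.014, 0.046]
ft_force: [1.1, 1.6, 6.0]
grip_width: 0.534
grip_force: 2.6
time: 11.2
position: [0.573, 0.2568, 0.1483]
tool_rot: [-3.141, -0.004, -0.005]
bar 0.84 [257. 192.  35. 217.] z [19.2 20.4 21.5] rect [558.  259.3] [198.5  26.2] 0.6
bar 0.47 [469. 375.   5.  12.] z [15.9 17.3 18.2] rect [347.2  17.8] [16.3  3. ] 1.3
mat 0.84 [260. 170. 163. 264.] z [1.2 2.4 3.5] rect [571.4 258.1] [252.1 139. ] 0.3
slope -0.022226761922118487 top at end [20.35728662 20.28939884]
bar 0.93 [339. 267.  72.  35.] z [14.5 19.5 24.3] rect [ 269.1 -218. ] [196.4  24.1] 72.6
bar 0.91 [259. 236.  38.  14.] z [14.8 19.2 24.3] rect [344.   11.1] [22.  97.4] 8.9
bar 0.77 [147. 306.  73.  38.] z [15.1 19.1 23.8] rect [165.5 307.3] [ 23.2 197.4] 23.6
bar 0.37 [362. 165.  48.  91.] z [ 9.6 23.9 54.6] rect [ 549.1 -270.6] [124.4 242.2] 88.1
slide [-0.0301  0.0035  0.1938] mm [-7.5  0.9 48.5] ang [0.0014 0.0021 0.003 ] deg [0.04 0.06 0.09]
state t 11.5 pos [0.5656 0.26   0.1484] F [-0.9 -0.4 -0.2] w 0.574 gf 0.0
```

View pics/w3.png

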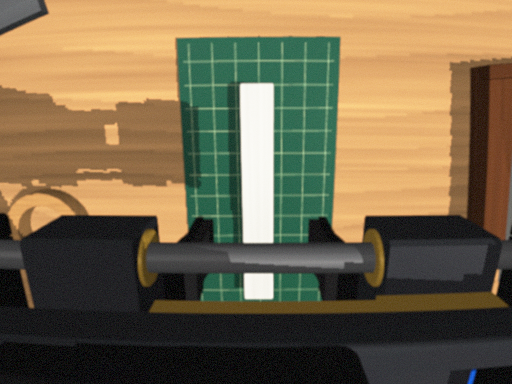

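The bar lies flat on the mat, spanning (257,85) to (259,298), centre (558.0, 259.3). I'll regrip it by the middle.

```bash
python3 -m inch '[{"slide":[-0.03,0.004,0.15],"angular":[0,0,0],"claw":0.15},{"slide":[-0.03,0.004,0.3],"angular":[0,0,0],"claw":0.15},{"slide":[-0.03,0.004,0.42],"angular":[0,0,0],"claw":0.15},{"slide":[-0.03,0.004,0.49],"angular":[0,0,0],"claw":0.15},{"slide":[-0.03,0.004,0.527],"angular":[0,0,0],"claw":0.15},{"slide":[-0.03,0.004,0.527],"angular":[0,0,0],"claw":0.15},{"slide":[-0.03,0.004,0.527],"angular":[0,0,0],"claw":0.15}]'
python3 - <<'E'
from h import *
goal(.558,.259,.0165,.6)
E
```

```text
time: 12.2
position: [0.5604, 0.2593, 0.0186]
tool_rot: [-3.141, -0.014, -0.003]
ft_force: [0.1, 0.3, -0.4]
grip_width: 0.572
grip_force: 0.0
slide [-0.0097  0.001   0.0083] mm [-2.4  0.3  2.1] ang [-0.0016 -0.0038 -0.003 ] deg [-0.05 -0.11 -0.09]
state t 12.2 pos [0.5604 0.2593 0.0186] F [ 0.1  0.3 -0.4] w 0.572 gf 0.0
```

```bash
python3 -m inch '[{"slide":[-0.009,0,0.007],"angular":[0,0,0],"claw":0.1},{"slide":[-0.009,0,0.007],"angular":[0,0,0],"claw":-0.3},{"slide":[-0.009,0,0.007],"angular":[0,0,0],"claw":-1},{"slide":[-0.009,0,0.007],"angular":[0,0,0],"claw":-1},{"slide":[-0.009,0,0.007],"angular":[0,0,0],"claw":-1},{"slide":[-0.009,0,0.007],"angular":[0,0,0],"claw":-1},{"slide":[-0.009,0,0.007],"angular":[0,0,0],"claw":-1}]' 50
python3 -m inch '[{"slide":[0,0,-0.04],"angular":[0,0,0],"claw":-1},{"slide":[0,0,-0.1],"angular":[0,0,0],"claw":-1},{"slide":[0,0,-0.2],"angular":[0,0,0],"claw":-1},{"slide":[0,0,-0.35],"angular":[0,0,0],"claw":-1},{"slide":[0,0,-0.5],"angular":[0,0,0],"claw":-1},{"slide":[0,0,-0.65],"angular":[0,0,0],"claw":-1},{"slide":[0,0,-0.65],"angular":[0,0,0],"claw":-1},{"slide":[0,0,-0.65],"angular":[0,0,0],"claw":-1}]'
python3 - <<'E'
from h import *
st,im,P=look("wrist",["bar"])
r=ctrl.outline_of("bar","wrist")
X=P[r[0]["mask"]]*1000; X=X[~np.isnan(X[:,0])]; print("slope",np.degrees(np.polyfit(X[:,0],X[:,2],1)[0]))
goal(.5536,-.2776,.18,.95)
E
```

```text
time: 12.9
position: [0.5576, 0.2588, 0.0158]
tool_rot: [-3.141, -0.014, -0.001]
ft_force: [-0.3, 0.7, 1.4]
grip_width: 0.313
grip_force: 50.0
time: 13.7
position: [0.5577, 0.2589, 0.1797]
tool_rot: [-3.141, -0.014, -0.004]
ft_force: [-0.3, -0.2, -2.4]
grip_width: 0.315
grip_force: 50.0
bar 0.69 [260. 162.  67. 278.] z [183.2 184.3 185.3] rect [593.2 258.9] [129.1  27.3] 0.4
slope 0.06309908481712229
slide [-0.0297  2.1418 -0.0113] mm [ -7.4 535.4  -2.8] ang [ 0.0025  0.005  -0.0151] deg [ 0.07  0.15 -0.45]
state t 13.85 pos [0.5564 0.2579 0.1765] F [ 0.1 -0.2 -1.4] w 0.313 gf 50.0
```

```bash
python3 -m inch '[{"slide":[0,0.1,0],"angular":[0,0,0],"claw":-1},{"slide":[0,0.25,0],"angular":[0,0,0],"claw":-1},{"slide":[0,0.4,0],"angular":[0,0,0],"claw":-1},{"slide":[0,0.55,0],"angular":[0,0,0],"claw":-1},{"slide":[0,0.7,0],"angular":[0,0,0],"claw":-1},{"slide":[0,0.85,0],"angular":[0,0,0],"claw":-1},{"slide":[0,1,0],"angular":[0,0,0],"claw":-1}]' | head -3
python3 -m inch '[{"slide":[-0.03,0.15,0],"angular":[0,0,-0.01],"claw":-1},{"slide":[-0.03,0.3,0],"angular":[0,0,-0.01],"claw":-1},{"slide":[-0.03,0.45,0],"angular":[0,0,-0.01],"claw":-1},{"slide":[-0.03,0.6,0],"angular":[0,0,-0.01],"claw":-1},{"slide":[-0.03,0.75,0],"angular":[0,0,-0.01],"claw":-1},{"slide":[-0.03,0.9,0],"angular":[0,0,-0.01],"claw":-1},{"slide":[-0.03,1,0],"angular":[0,0,-0.01],"claw":-1}]' | head -3
python3 -m inch '[{"slide":[0,0.1,0],"angular":[0,0,0],"claw":-1},{"slide":[0,0.14,0],"angular":[0,0,0],"claw":-1},{"slide":[0,0.14,0],"angular":[0,0,0],"claw":-1},{"slide":[0,0.14,0],"angular":[0,0,0],"claw":-1},{"slide":[0,0.14,0],"angular":[0,0,0],"claw":-1}]' | head -3
cat >> h.py <<'E'
from scipy.optimize import minimize
def held():
    "press pose from the supports and the held bar's pose, from the wrist"
    st,im,P=look("wrist",["bar"],"wh.png")
    X=P.reshape(-1,3)*1000; X=X[~np.isnan(X[:,0])]
    S=X[(abs(X[:,2]-46.3)<2)&(abs(X[:,0]-553)<120)&(abs(X[:,1]+280)<80)]
    def loc(p):
        c,s=np.cos(p[2]),np.sin(p[2]); D=S[:,:2]-p[:2]; return np.stack([D@[c,s],D@[-s,c]],1)
    def f(p):
        q=loc(p); return np.mean(np.clip(np.maximum(np.maximum(abs(abs(q[:,0])-80)-20,abs(q[:,1])-65),16.5-abs(q[:,1])),0,8))
    b=min((minimize(f,[553.6+i,-277.6+j,np.radians(t)],method="Nelder-Mead") for i in(-2,2) for j in(-2,0,2) for t in(0,2)),key=lambda r:r.fun)
    q=loc(b.x); print("press",b.x[:2].round(1),np.degrees(b.x[2]).round(2),b.fun,len(S))
    for sx in (-1,1):
        k=q[np.sign(q[:,0])==sx]
        if len(k)>20: print(sx,"x",np.percentile(k[:,0],[1,99]).round(1),"y",np.percentile(k[:,1],[1,99]).round(1),"notch",k[k[:,1]<0,1].max().round(1) if (k[:,1]<0).any() else None,k[k[:,1]>0,1].min().round(1) if (k[:,1]>0).any() else None)
E
python3 - <<'E'
from h import *
held()
goal(.5536,-.2776,.18,.95)
E
```

```text
time: 14.55
position: [0.5583, 0.007, 0.1765]
tool_rot: [-3.141, -0.014, 0.004]
time: 15.25
position: [0.5525, -0.2449, 0.1761]
tool_rot: [3.141, 0.017, -0.005]
time: 15.75
position: [0.5551, -0.2741, 0.1778]
tool_rot: [-3.14, -0.026, 0.0]
bar 0.6 [260. 163.  65. 280.] z [181.3 182.3 183.3] rect [ 590.6 -274. ] [129.8  27.8] 1.0
press [ 553.8 -277.8] 0.9 0.00033543532333008263 3191
-1 x [-100.2  -88.4] y [-27.1  34.1] notch -23.7 31.0
1 x [60.1 99.9] y [-63.5  64.1] notch -23.2 30.6
slide [-0.0062  0.0116 -0.0075] mm [-1.6  2.9 -1.9] ang [-0.0006 -0.0004 -0.0004] deg [-0.02 -0.01 -0.01]
state t 15.85 pos [ 0.5551 -0.2747  0.1781] F [ 0.1 -0.4 -1.6] w 0.316 gf 50.0
```

View pics/wh.png

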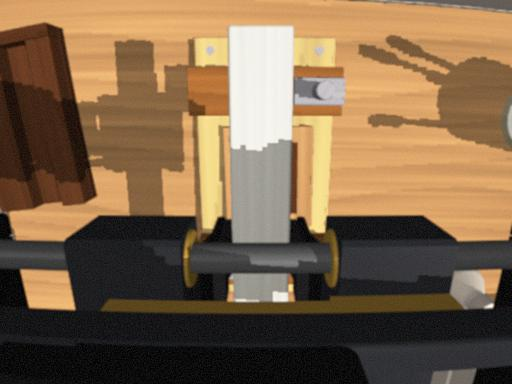

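The far support's notch lies under the held bar. The bar is 3.2 mm left of the notch line, so I'll correct that and lower to just above the supports.

```bash
python3 -m inch '[{"slide":[-0.007,0.013,0.08],"angular":[0,0,0],"claw":-1},{"slide":[-0.007,0.013,0.18],"angular":[0,0,0],"claw":-1},{"slide":[-0.007,0.013,0.28],"angular":[0,0,0],"claw":-1},{"slide":[-0.007,0.013,0.37],"angular":[0,0,0],"claw":-1},{"slide":[-0.007,0.013,0.42],"angular":[0,0,0],"claw":-1},{"slide":[-0.007,0.013,0.44],"angular":[0,0,0],"claw":-1},{"slide":[-0.007,0.013,0.44],"angular":[0,0,0],"claw":-1},{"slide":[-0.007,0.013,0.44],"angular":[0,0,0],"claw":-1}]'
python3 - <<'E'
from h import *
held()
goal(.5536,-.2776,.04,.95)
E
```

```text
time: 16.65
position: [0.5539, -0.28, 0.0693]
tool_rot: [3.141, 0.022, 0.003]
ft_force: [0.8, -0.7, -1.5]
grip_width: 0.317
grip_force: 50.0
bar 0.71 [260. 163.  64. 278.] z [72.8 73.8 74.9] rect [ 589.6 -279.8] [128.9  27.1] 0.9
press [ 553.5 -278.1] 0.97 0.00047237181267521366 10832
1 x [60.5 99.6] y [-62.8  64.2] notch -18.7 16.3
slide [-0.0013 -0.0102  0.1176] mm [-0.3 -2.5 29.4] ang [ 0.0024 -0.004  -0.005 ] deg [ 0.07 -0.12 -0.15]
state t 16.75 pos [ 0.5539 -0.2801  0.0694] F [-0.   0.5 -0.5] w 0.316 gf 50.0
```

```bash
python3 -m inch '[{"slide":[0,-0.009,0.04],"angular":[0,0,0],"claw":-1},{"slide":[0,-0.009,0.04],"angular":[0,0,0],"claw":-1},{"slide":[0,-0.009,0.04],"angular":[0,0,0],"claw":-1},{"slide":[0,-0.009,0.04],"angular":[0,0,0],"claw":-1}]'
python3 - <<'E'
from h import *
held()
goal(.5536,-.2776,.04,.95)
E
```

```text
time: 17.15
position: [0.553, -0.2775, 0.058]
tool_rot: [3.141, 0.022, 0.0]
ft_force: [-0.6, 0.3, -2.1]
grip_width: 0.316
grip_force: 50.0
bar 0.98 [261. 162.  68. 277.] z [61.4 62.5 63.5] rect [ 588.7 -277.2] [128.9  27.1] 0.7
press [ 553.6 -277.8] 0.87 0.027500917373986362 12990
1 x [60.2 99.4] y [-62.8  63.9] notch -15.4 15.8
slide [0.002  0.     0.0726] mm [ 0.5  0.  18.2] ang [ 0.0005 -0.0006 -0.0051] deg [ 0.02 -0.02 -0.15]
state t 17.25 pos [ 0.5531 -0.2776  0.0582] F [ 0.   0.5 -1.7] w 0.317 gf 50.0
```

```bash
python3 -m inch '[{"slide":[0,0,0.012],"angular":[0,0,0],"claw":-1},{"slide":[0,0,0.024],"angular":[0,0,0],"claw":-1},{"slide":[0,0,0.036],"angular":[0,0,0],"claw":-1},{"slide":[0,0,0.048],"angular":[0,0,0],"claw":-1},{"slide":[0,0,0.06],"angular":[0,0,0],"claw":-1},{"slide":[0,0,0.06],"angular":[0,0,0],"claw":-1}]'; python3 -m inch '[{"slide":[0,0,0.006],"angular":[0,0,0],"claw":-1},{"slide":[0,0,0.01],"angular":[0,0,0],"claw":-1},{"slide":[0,0,0.012],"angular":[0,0,0],"claw":-1},{"slide":[0,0,0.012],"angular":[0,0,0],"claw":-1}]'
```

```text
time: 17.85
position: [0.5525, -0.2773, 0.0423]
tool_rot: [-3.141, -0.022, 0.001]
ft_force: [-0.4, 0.1, -1.6]
grip_width: 0.322
grip_force: 50.0
time: 18.25
position: [0.5529, -0.2775, 0.04]
tool_rot: [3.141, 0.022, 0.0]
ft_force: [0.1, 0.8, -1.6]
grip_width: 0.314
grip_force: 50.0
```

```bash
python3 -m inch '[{"slide":[0,0,0.003],"angular":[0,0,0],"claw":-1},{"slide":[0,0,0.005],"angular":[0,0,0],"claw":-1},{"slide":[0,0,0.005],"angular":[0,0,0],"claw":-1}]'
python3 - <<'E'
from h import *
st,im,P=look("wrist",["bar"])
goal(.5536,-.2776,.04,.95)
E
```

```text
time: 18.55
position: [0.553, -0.2775, 0.0388]
tool_rot: [3.141, 0.022, 0.0]
ft_force: [0.2, -0.2, -1.0]
grip_width: 0.318
grip_force: 50.0
bar 0.64 [262. 162.  66. 278.] z [42.3 43.3 44.4] rect [ 588.7 -277.6] [129.5  27.9] 0.5
slide [ 0.0026  0.0004 -0.0048] mm [ 0.6  0.1 -1.2] ang [ 0.0003 -0.0001 -0.005 ] deg [ 0.01 -0.   -0.15]
state t 18.65 pos [ 0.553  -0.2775  0.0388] F [-0.4 -0.1 -0.3] w 0.319 gf 50.0
```

```bash
python3 -m inch '[{"slide":[0,0,0.002],"angular":[0,0,0],"claw":-1},{"slide":[0,0,0.003],"angular":[0,0,0],"claw":-1},{"slide":[0,0,0.003],"angular":[0,0,0],"claw":-1}]'; python3 -m inch '[{"slide":[0,0,0],"angular":[0,0,0],"claw":-1},{"slide":[0,0,0],"angular":[0,0,0],"claw":-1}]' 10;  python3 -m inch '[{"slide":[0,0,0],"angular":[0,0,0],"claw":-1},{"slide":[0,0,0],"angular":[0,0,0],"claw":-1}]' 3
```

```text
time: 18.95
position: [0.553, -0.2776, 0.0388]
tool_rot: [3.141, 0.022, 0.0]
ft_force: [-1.9, 1.1, 4.8]
grip_width: 0.317
grip_force: 50.0
time: 19.15
position: [0.553, -0.2776, 0.0388]
tool_rot: [3.141, 0.022, 0.0]
ft_force: [-2.4, 0.7, 4.5]
grip_width: 0.322
grip_force: 10.0
time: 19.35
position: [0.5532, -0.2775, 0.0384]
tool_rot: [3.141, 0.022, 0.001]
ft_force: [-1.6, 0.5, 4.6]
grip_width: 0.323
grip_force: 3.0
```

The bar is seated with a contact force of about 4.6 N. I'll open gently and rise straight up.

```bash
python3 -m inch '[{"slide":[0,0,0],"angular":[0,0,0],"claw":-0.3},{"slide":[0,0,0],"angular":[0,0,0],"claw":-0.2},{"slide":[0,0,0],"angular":[0,0,0],"claw":-0.1},{"slide":[0,0,0],"angular":[0,0,0],"claw":0},{"slide":[0,0,0],"angular":[0,0,0],"claw":0}]'; python3 -m inch '[{"slide":[0,0,-0.06],"angular":[0,0,0],"claw":0},{"slide":[0,0,-0.2],"angular":[0,0,0],"claw":0},{"slide":[0,0,-0.35],"angular":[0,0,0],"claw":0},{"slide":[0,0,-0.5],"angular":[0,0,0],"claw":0},{"slide":[0,0,-0.65],"angular":[0,0,0],"claw":0},{"slide":[0,0,-0.8],"angular":[0,0,0],"claw":0},{"slide":[0,0,-0.8],"angular":[0,0,0],"claw":0},{"slide":[0,0,-0.8],"angular":[0,0,0],"claw":0}]' | head -3
python3 - <<'E'
from h import *
st,im,P=look("wrist",["bar","plaque","keeper_a"],"w4.png")
X=P.reshape(-1,3)*1000; X=X[~np.isnan(X[:,0])]
K=X[(X[:,2]>73)&(X[:,2]<83)&(abs(X[:,0]-553)<120)&(abs(X[:,1]+280)<80)]
for m in(K[:,0]<553,K[:,0]>553): print("knob",m.sum(),K[m].mean(0).round(1))
goal(.634,-.322,.12,.95)
E
```

```text
time: 19.85
position: [0.5529, -0.2775, 0.0378]
tool_rot: [-3.141, -0.022, 0.0]
ft_force: [-0.1, -0.6, 0.1]
grip_width: 0.486
grip_force: 0.0
time: 20.65
position: [0.5536, -0.2776, 0.2402]
tool_rot: [3.14, 0.022, 0.005]
bar 0.61 [260. 157.  31. 168.] z [42.2 43.4 44.6] rect [ 560.4 -277.3] [182.7  27.5] 0.7
bar 0.45 [ 36. 302.  14.   8.] z [ 6.  12.2 17.9] rect [355.8  30.8] [ 2.1 22.6] 14.3
plaque 0.58 [262. 164.  79.  92.] z [18.4 20.  22.2] rect [ 552.8 -281.6] [98.5 82.6] 1.9
keeper_a 0.83 [304.  92.  40.  22.] z [50.5 52.1 78.3] rect [ 633.9 -320.7] [19.8 40.6] 2.8
keeper_a 0.46 [232. 238.  23.  11.] z [50.7 51.9 59.5] rect [ 479.1 -244.7] [10.5 19.1] 0.8
knob 0 [nan nan nan]
knob 176 [ 634.2 -320.9   77.5]
slide [0.326  0.1843 0.4653] mm [ 81.5  46.1 116.3] ang [-0.0022  0.0044 -0.005 ] deg [-0.07  0.13 -0.15]
state t 20.85 pos [ 0.5521 -0.2772  0.2366] F [-1.4 -0.1  0.3] w 0.497 gf 0.0<stdin>:5: RuntimeWarning: Mean of empty slice.
  ret = um.true_divide(
```

View pics/w4.png

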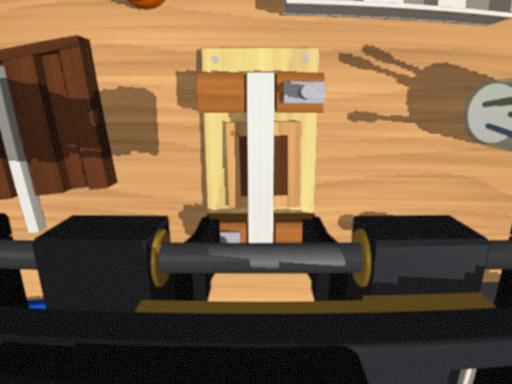

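The bar is seated in both notches, its far end at (260,73) flush with the far support, and the plaque is unmoved. Next is the far keeper's knob at (634.2, -321.2).

```bash
python3 -m inch '[{"slide":[0.15,0.08,0],"angular":[0,0,0],"claw":0},{"slide":[0.32,0.17,0.1],"angular":[0,0,0],"claw":0},{"slide":[0.326,0.178,0.25],"angular":[0,0,0],"claw":0},{"slide":[0.326,0.178,0.4],"angular":[0,0,0],"claw":0},{"slide":[0.326,0.178,0.5],"angular":[0,0,0],"claw":0},{"slide":[0.326,0.178,0.5],"angular":[0,0,0],"claw":0},{"slide":[0.326,0.178,0.5],"angular":[0,0,0],"claw":0},{"slide":[0.326,0.178,0.5],"angular":[0,0,0],"claw":0}]'
python3 - <<'E'
from h import *
goal(.6343,-.3212,.068,.95)
E
```

```text
time: 21.65
position: [0.6362, -0.3212, 0.1151]
tool_rot: [3.14, 0.022, 0.005]
ft_force: [-1.0, 0.2, 0.0]
grip_width: 0.495
grip_force: 0.0
slide [-0.0082 -0.0005  0.1885] mm [-2.  -0.1 47.1] ang [ 0.0027 -0.0055 -0.005 ] deg [ 0.08 -0.17 -0.15]
state t 21.65 pos [ 0.6362 -0.3212  0.1151] F [-1.   0.2  0. ] w 0.495 gf 0.0
```

```bash
python3 -m inch '[{"slide":[-0.008,0,0.08],"angular":[0,0,0],"claw":0},{"slide":[-0.008,0,0.14],"angular":[0,0,0],"claw":0},{"slide":[-0.008,0,0.175],"angular":[0,0,0],"claw":0},{"slide":[-0.008,0,0.188],"angular":[0,0,0],"claw":0},{"slide":[-0.008,0,0.188],"angular":[0,0,0],"claw":0}]'; python3 -m inch '[{"slide":[0,0,0],"angular":[0,0,0],"claw":-0.3},{"slide":[0,0,0],"angular":[0,0,0],"claw":-0.6},{"slide":[0,0,0],"angular":[0,0,0],"claw":-1},{"slide":[0,0,0],"angular":[0,0,0],"claw":-1},{"slide":[0,0,0],"angular":[0,0,0],"claw":-1},{"slide":[0,0,0],"angular":[0,0,0],"claw":-1}]' 20
python3 - <<'E'
from h import *
goal(.6343-.0007,-.3212+.045,.068,.95)
E
```

```text
time: 22.15
position: [0.633, -0.3208, 0.0658]
tool_rot: [-3.141, -0.022, 0.001]
ft_force: [0.3, -0.3, -0.4]
grip_width: 0.499
grip_force: 0.0
time: 22.75
position: [0.6332, -0.3209, 0.0662]
tool_rot: [3.141, 0.022, 0.0]
ft_force: [-0.0, 1.3, 1.2]
grip_width: 0.15
grip_force: 20.0
slide [ 0.0043 -0.1788 -0.0071] mm [  1.1 -44.7  -1.8] ang [ 0.0004 -0.0005 -0.0052] deg [ 0.01 -0.02 -0.15]
state t 22.75 pos [ 0.6332 -0.3209  0.0662] F [-0.   1.3  1.2] w 0.15 gf 20.0
```

```bash
python3 -m inch '[{"slide":[0,-0.02,0],"angular":[0,0,0],"claw":-1},{"slide":[0,-0.05,0],"angular":[0,0,0],"claw":-1},{"slide":[0,-0.08,0],"angular":[0,0,0],"claw":-1},{"slide":[0,-0.11,0],"angular":[0,0,0],"claw":-1},{"slide":[0,-0.14,0],"angular":[0,0,0],"claw":-1},{"slide":[0,-0.16,0],"angular":[0,0,0],"claw":-1},{"slide":[0,-0.175,0],"angular":[0,0,0],"claw":-1},{"slide":[0,-0.175,0],"angular":[0,0,0],"claw":-1},{"slide":[0,-0.175,0],"angular":[0,0,0],"claw":-1}]'; python3 -m inch '[{"slide":[0,-0.004,0],"angular":[0,0,0],"claw":-1},{"slide":[0,-0.008,0],"angular":[0,0,0],"claw":-1},{"slide":[0,-0.008,0],"angular":[0,0,0],"claw":-1}]'
```

```text
time: 23.65
position: [0.6325, -0.2764, 0.0662]
tool_rot: [-3.141, -0.022, 0.0]
ft_force: [-1.9, 0.7, 5.1]
grip_width: 0.15
grip_force: 20.0
time: 23.95
position: [0.6324, -0.2762, 0.0662]
tool_rot: [3.14, 0.021, 0.001]
ft_force: [-0.1, -1.1, 3.8]
grip_width: 0.15
grip_force: 20.0
```

```bash
python3 -m inch '[{"slide":[0,-0.006,0],"angular":[0,0,0],"claw":-1},{"slide":[0,-0.012,0],"angular":[0,0,0],"claw":-1},{"slide":[0,-0.012,0],"angular":[0,0,0],"claw":-1}]'; python3 -m inch '[{"slide":[0,0.006,0],"angular":[0,0,0],"claw":-0.8},{"slide":[0,0.006,0],"angular":[0,0,0],"claw":-0.5},{"slide":[0,0.006,0],"angular":[0,0,0],"claw":-0.2},{"slide":[0,0.006,0],"angular":[0,0,0],"claw":-0.2},{"slide":[0,0.006,0],"angular":[0,0,0],"claw":-0.2}]'; python3 -m inch '[{"slide":[0,0,-0.1],"angular":[0,0,0],"claw":-0.1},{"slide":[0,0,-0.3],"angular":[0,0,0],"claw":0},{"slide":[0,0,-0.45],"angular":[0,0,0],"claw":0},{"slide":[0,0,-0.6],"angular":[0,0,0],"claw":0},{"slide":[0,0,-0.68],"angular":[0,0,0],"claw":0},{"slide":[0,0,-0.68],"angular":[0,0,0],"claw":0},{"slide":[0,0,-0.68],"angular":[0,0,0],"claw":0}]'
cat >> h.py <<'E'
def knobs():
    st,im,P=look("wrist",["bar","plaque"],"w5.png"); X=P.reshape(-1,3)*1000; X=X[~np.isnan(X[:,0])]
    K=X[(X[:,2]>74)&(X[:,2]<81)&(abs(X[:,0]-553)<120)&(abs(X[:,1]+280)<80)]
    t=np.radians(.93); D=K[:,:2]-[553.6,-277.8]; L=np.c_[D@[np.cos(t),np.sin(t)],D@[-np.sin(t),np.cos(t)]]
    for m in(K[:,0]<553,K[:,0]>553):
        if m.any(): print("knob",m.sum(),K[m].mean(0).round(1),"press frame",L[m].mean(0).round(1))
E
python3 - <<'E'
from h import *
knobs()
goal(.4743,-.234,.115,.95)
E
```

```text
time: 24.25
position: [0.6324, -0.276, 0.0662]
tool_rot: [3.137, 0.018, 0.003]
ft_force: [0.8, -7.3, 1.6]
grip_width: 0.152
grip_force: 20.0
time: 24.75
position: [0.6322, -0.2719, 0.0652]
tool_rot: [-3.14, -0.024, 0.002]
ft_force: [-0.0, 0.3, 0.3]
grip_width: 0.376
grip_force: 0.0
time: 25.45
position: [0.6323, -0.2729, 0.2353]
tool_rot: [-3.141, -0.023, 0.001]
ft_force: [-0.7, 0.4, -0.6]
grip_width: 0.501
grip_force: 0.0
bar 0.64 [264. 226.  27. 158.] z [42.1 43.4 44.6] rect [ 563.4 -277.5] [179.4  25.7] 0.8
bar 0.24 [ 21. 186.  37. 104.] z [19.5 26.9 28.4] rect [602.6  18.3] [124.3  15.8] 7.2
plaque 0.78 [266. 217.  77.  58.] z [18.3 19.9 22.2] rect [ 571.  -280.7] [62.2 82.3] 1.3
knob 165 [ 633.7 -276.2   77.6] press frame [80.1  0.3]
slide [-0.6247 -0.1647  0.4766] mm [-156.2  -41.2  119.1] ang [-0.003   0.0065 -0.0044] deg [-0.09  0.2  -0.13]
state t 25.6 pos [ 0.6315 -0.2731  0.2335] F [-0.4  0.6  0.8] w 0.498 gf 0.0
```

The far keeper is home: I felt the stop at 7 N, and its knob is at press (80, 0). Now the near one.

```bash
python3 -m inch '[{"slide":[-0.2,-0.05,0],"angular":[0,0,0],"claw":0},{"slide":[-0.4,-0.1,0],"angular":[0,0,0],"claw":0},{"slide":[-0.6,-0.16,0],"angular":[0,0,0],"claw":0},{"slide":[-0.63,-0.16,0.15],"angular":[0,0,0],"claw":0},{"slide":[-0.63,-0.16,0.3],"angular":[0,0,0],"claw":0},{"slide":[-0.63,-0.16,0.45],"angular":[0,0,0],"claw":0},{"slide":[-0.63,-0.16,0.475],"angular":[0,0,0],"claw":0},{"slide":[-0.63,-0.16,0.475],"angular":[0,0,0],"claw":0},{"slide":[-0.63,-0.16,0.475],"angular":[0,0,0],"claw":0}]'
python3 - <<'E'
from h import *
goal(.4735,-.2345,.0675,.95)
E
```

```text
time: 26.5
position: [0.4755, -0.2361, 0.1185]
tool_rot: [3.141, 0.022, 0.003]
ft_force: [0.4, -0.1, 0.1]
grip_width: 0.5
grip_force: 0.0
slide [-0.0081 -0.0067  0.2042] mm [-2.  -1.7 51. ] ang [ 0.0013 -0.0033 -0.0048] deg [ 0.04 -0.1  -0.14]
state t 26.5 pos [ 0.4755 -0.2361  0.1185] F [ 0.4 -0.1  0.1] w 0.5 gf 0.0
```

```bash
python3 -m inch '[{"slide":[-0.008,-0.006,0.08],"angular":[0,0,0],"claw":0},{"slide":[-0.008,-0.006,0.15],"angular":[0,0,0],"claw":0},{"slide":[-0.008,-0.006,0.19],"angular":[0,0,0],"claw":0},{"slide":[-0.008,-0.006,0.204],"angular":[0,0,0],"claw":0},{"slide":[-0.008,-0.006,0.204],"angular":[0,0,0],"claw":0}]'; python3 -m inch '[{"slide":[0,0,0],"angular":[0,0,0],"claw":-0.3},{"slide":[0,0,0],"angular":[0,0,0],"claw":-0.6},{"slide":[0,0,0],"angular":[0,0,0],"claw":-1},{"slide":[0,0,0],"angular":[0,0,0],"claw":-1},{"slide":[0,0,0],"angular":[0,0,0],"claw":-1},{"slide":[0,0,0],"angular":[0,0,0],"claw":-1}]' 20
```

```text
time: 27.0
position: [0.4729, -0.2345, 0.0668]
tool_rot: [3.141, 0.022, 0.001]
ft_force: [0.4, 0.2, -0.8]
grip_width: 0.5
grip_force: 0.0
time: 27.6
position: [0.4724, -0.2345, 0.0664]
tool_rot: [3.141, 0.022, 0.0]
ft_force: [-0.4, 0.8, 0.9]
grip_width: 0.154
grip_force: 20.0
```

```bash
python3 -m inch '[{"slide":[0,0.02,0],"angular":[0,0,0],"claw":-1},{"slide":[0,0.05,0],"angular":[0,0,0],"claw":-1},{"slide":[0,0.08,0],"angular":[0,0,0],"claw":-1},{"slide":[0,0.11,0],"angular":[0,0,0],"claw":-1},{"slide":[0,0.14,0],"angular":[0,0,0],"claw":-1},{"slide":[0,0.16,0],"angular":[0,0,0],"claw":-1},{"slide":[0,0.175,0],"angular":[0,0,0],"claw":-1},{"slide":[0,0.175,0],"angular":[0,0,0],"claw":-1},{"slide":[0,0.175,0],"angular":[0,0,0],"claw":-1}]'; python3 -m inch '[{"slide":[0,0.006,0],"angular":[0,0,0],"claw":-1},{"slide":[0,0.013,0],"angular":[0,0,0],"claw":-1},{"slide":[0,0.018,0],"angular":[0,0,0],"claw":-1},{"slide":[0,0.018,0],"angular":[0,0,0],"claw":-1}]'
```

```text
time: 28.5
position: [0.4732, -0.2788, 0.0664]
tool_rot: [3.14, 0.022, 0.001]
ft_force: [0.8, -1.5, 2.5]
grip_width: 0.152
grip_force: 20.0
time: 28.9
position: [0.4732, -0.279, 0.0663]
tool_rot: [-3.137, -0.025, 0.002]
ft_force: [-1.3, 7.5, 8.0]
grip_width: 0.154
grip_force: 20.0
```

The stop is reached (7.5 N). I'll release, rise and check.

```bash
python3 -m inch '[{"slide":[0,-0.012,0],"angular":[0,0,0],"claw":-0.8},{"slide":[0,-0.012,0],"angular":[0,0,0],"claw":-0.5},{"slide":[0,-0.012,0],"angular":[0,0,0],"claw":-0.2},{"slide":[0,-0.012,0],"angular":[0,0,0],"claw":-0.2},{"slide":[0,-0.012,0],"angular":[0,0,0],"claw":-0.2}]'; python3 -m inch '[{"slide":[0,0,-0.1],"angular":[0,0,0],"claw":-0.1},{"slide":[0,0,-0.3],"angular":[0,0,0],"claw":0},{"slide":[0.1,0,-0.5],"angular":[0,0,0],"claw":0},{"slide":[0.2,0,-0.7],"angular":[0,0,0],"claw":0},{"slide":[0.4,0,-0.85],"angular":[0,0,0],"claw":0},{"slide":[0.4,0,-1],"angular":[0,0,0],"claw":0},{"slide":[0.4,0,-1],"angular":[0,0,0],"claw":0},{"slide":[0.4,0,-1],"angular":[0,0,0],"claw":0}]'
python3 - <<'E'
from h import *
knobs()
look("top",["strip","pot","glue"])
E
```

```text
time: 29.4
position: [0.4725, -0.2797, 0.0658]
tool_rot: [-3.141, -0.021, 0.001]
ft_force: [0.2, -0.5, -0.6]
grip_width: 0.372
grip_force: 0.0
time: 30.2
position: [0.574, -0.2782, 0.3175]
tool_rot: [3.14, 0.023, 0.004]
ft_force: [0.6, -0.2, -0.5]
grip_width: 0.5
grip_force: 0.0
bar 0.8 [260. 168.  26. 147.] z [42.1 43.4 44.8] rect [ 568.1 -277.5] [168.2  25.1] 0.5
bar 0.22 [162.  21.  45.  41.] z [18.4 48.9 50.6] rect [ 745.3 -152.1] [43.8 37. ] 87.7
plaque 0.58 [262. 170.  65.  76.] z [18.3 20.  22.4] rect [ 552.4 -281.2] [97.2 81.4] 1.9
knob 71 [ 475.6 -278.7   77.5] press frame [-78.    0.4]
knob 111 [ 633.4 -276.3   77.8] press frame [79.8  0.2]
strip 0.89 [257. 164.  14.  66.] z [24.2 29.2 34.2] rect [564.9  14.4] [193.1  11.7] 7.0
pot 0.74 [197.  93.  21.  20.] z [26.5 50.4 55.2] rect [763.6 179.2] [41.9 39.2] 26.0
pot 0.73 [312.  98.  19.  21.] z [23.7 49.9 54.8] rect [ 746.4 -148.7] [39.8 41.1] 87.9
pot 0.37 [173. 169.  49.  99.] z [-0.7  4.4  9.4] rect [556.8 256.6] [275.3 139.7] 0.3
pot 0.34 [356. 164.  44.  92.] z [ 9.3 17.1 53.7] rect [ 552.7 -275.2] [254.2 124.3] 0.8
```

View pics/w5.png

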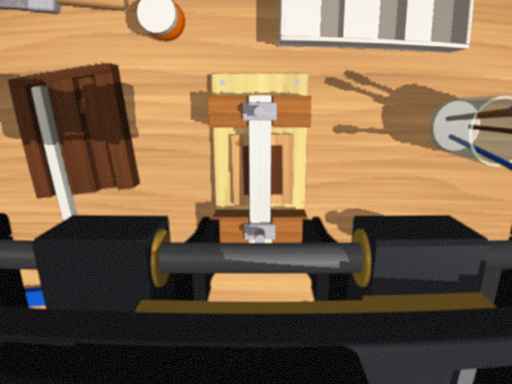

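Both keepers, at (260,110) and (260,231), sit centred over the bar. The bar bridges the unmoved plaque, and the strip is still in the rack. Handing in.

```bash
python3 -c "
from bench import ctrl
print(ctrl.close_job())"
```

```text
the job is handed in; nothing more can be done
None
```

The job is handed in at about 30 s: the wide bar was set on the mat, regripped by its middle and seated in both notches, and both keepers are home against their stops; the plaque and narrow bar showed no movement.

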